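# Sort the carver's bench

## Robot

A 6-joint arm with a two-finger parallel gripper is mounted at the origin on the work surface. World frame = base frame: x ahead of the robot, y to its left, z up, the work surface at z = 0. Lengths are in m, angles in rad, forces in N, time in s.
With the tool pointing down it reaches from about 0.25 to 0.775 m from the base axis. Payload 4 kg.
Tool frame: the origin (TCP) lies between the finger pads; the fingertips stand 14 mm ahead of it and the grasp point (between the pads) lies 5 mm behind it (robot.nose_length is the distance from the TCP to the fingertips, in m); z points along the fingers, y is the direction in which the jaws open and shut (so a half turn about z gives the same grasp; the last joint's range is limited). The gripper opens to 94 mm and grips with 3 to 60 N. Pads are 16 mm wide; open, the fingers measure 119 mm over their backs; the gripper's body (75 mm by 177 mm) begins 78 mm behind the grasp point.
Start: joints at [1.122, 0.087, 1.371, -0, 1.684, -0.103], TCP at [0.186, 0.517, 0.22] pointing down, gripper open.
Joint ranges: [-3.1, 3.1], [-0.76, 2.03], [0.27, 2.55], [-1.08, 4.22], [0.17, 2.65], [-2.57, 2.57]. Speed limits (rad/s): [2.79, 2.79, 3.14, 3.14, 3.14, 3.14].

## Interface

Orientations are given as [roll, pitch, yaw] about the fixed x, y, z axes, in that order (R = Rz(yaw) Ry(pitch) Rx(roll)).
In Python, from bench import robot, eyes, finder gives the robot as it stands.
- The arm moves only by the tool play_rows, never from a script. Its argument "rows" is a list of rows, each an object with "linear": the shift along the tool's x, y, z in cm, a list of three; "spin": the turn about the tool's z in degrees. A call has 1 to 12 rows; each row shifts and turns the commanded pose from where the row before left it, along the tool's axes as they then stand; what a row does not reach is not made up. A row lasts 1/12 s, in which the tool goes at most 41.7 mm and 7.16 degrees, less where a joint would pass 70% of its speed; a pose out of reach is approached as far as the arm can. A call with a gripper value outside its range is refused whole. "claw" is the finger opening in cm, from 0 to 9.4, set as the call begins (left out, the last holds). The fingers move at their own pace and stop on an object; the grip force is fixed at half the most. Time passes only in rows, so rows that do not move let the fingers close. It gives the time, the measured TCP pose, the force and the opening at its end, in the units of the state.
- robot.get_obs(): the state, without advancing time (a new reading comes with each control period).
- eyes.snapshot(name): name is "scene" or "top" or "wrist"; returns a dict with "frame" (480x640x3 uint8, red, green, blue), "fx", "fy", "cx", "cy" (pixels), "dist" ([k1, k2, p1, p2, k3] as OpenCV has them; the pictures are not rectified), "rvec" (rotation vector, rad) and "tvec" (3), from world to camera coordinates, as OpenCV has them; the wrist camera has in their place "mount" (4x4, takes a point from camera to tool coordinates, whose origin is the TCP and whose axes are the flange's). Camera axes: x right, y down, z forward; pixel columns grow to the right and rows downward; lengths in m; the calibration is good to about 2 mm. A picture is of the moment at which its call begins: read the wrist's pose just before it. There is no depth.
- robot.close_job(): hands the job in, once; it reports no verdict.
Trained networks look in a picture, given as the dict that the camera call returned (one of the last four; its "shot" number tells which), for a name from the list of things; names that differ only in an ending like _2 or _b are one class to them, and where a whole thing is asked for, a point or a joint stands for the part that bears it (a point fixed in the world has none). Each returns a list of dicts, best first, with "conf" (0 to 1); they miss things now and then, are a little off and sometimes report something else, mostly with a low value. They report only what shows in the picture. A call takes as long as a camera call.
- finder.silhouettes(picture, name): "pixels" (480x640 bool, what is visible of it) and "box" ([centre column, centre row, width, height] in pixels, round what is visible of it).
The state is a dict: "time": time; "joint_positions": joint angles; "qvel": joint speeds; "joint_torque": joint torques, N m; "tool_pos": TCP position; "ee_rot": TCP orientation; "wrist_force": force on the tool from outside, world axes, zero at the start; "wrist_torque": the same for the moment, N m; "width": finger opening in m.
Only numpy, scipy, OpenCV 4.12 (cv2) and the standard library are available. Lean on these libraries where they do the work, as an engineer would, in place of code of your own. Each camera call takes 0.05 s, during which the arm holds its last target. There are 200 camera calls.

## Task

Clear the carving bench: put the loose palm gouge in the long shallow tool tray, so that all of it lies inside, and both carved rosettes in the squarer, deeper crate. Take the sprung clamp off the carved panel and clip it, upright, onto the top edge of the dark clamp rack so that it grips the board by itself. Leave all the other things on the bench where they are.

Things in the scene. Friction and masses are not known exactly. Their poses are not given: they have to be found in the camera images.
- gouge: palm gouge (short carving chisel) loose among the rosettes, not one of the five on the card far left: wooden handle 64 x 24 x 24 mm then a thin steel blade 11 mm wide; 136 mm long, 70 g. Origin under the middle of the handle, on its underside; x runs along the tool towards the cutting edge, z up. The handle alone (x from -30 to +30 mm) is the place to grip, across y
- gouge_edge (a point): cutting edge of the gouge, 95 mm from the gouge's origin along its x
- gouge_butt (a point): butt end of the gouge's handle, 41 mm behind the gouge's origin
- rosette_a: carved rosette of pale wood: round, 50 mm across and 14 mm thick, with eight raised petals and a centre bud on top (22 mm high at the bud), 30 g. Origin at the centre of its underside, z up; its straight round rim, from 2 to 12 mm high, is gripped from above
- rosette_b: second carved rosette, the same as the first
- clamp: sprung hand clamp like a big clothes peg, 70 g: two flat black handles up, two steel jaws with black rubber pads down, sitting astride the carved panel's top edge. Origin on the hinge pin; x across the jaws, y along the pin, z up to the handles (tops 57 mm above the pin, 22 mm wide along y). This body is the -x half; the +x half turns on joint clamp_jaw
- clamp_jaw (a joint): jaw opening in rad: 0 shut, 0.28 on a 12 mm board, 0.66 fully open. Pinching the handle tops together along x with 10 N opens it; pinched to the stop the handles are 26 mm over their outsides and nearly parallel, and the pads 23 to 27 mm apart, even about the middle
- clamp_mouth (a point): point between the clamp's jaw pads, 35 mm below the hinge; pads 20 mm along y, from 30 to 40 mm below the hinge
- clamp_grip (a point): midway between the two handles as the clamp sits on the panel, 45 mm above the hinge and 8 mm to -x of it; the handle tops there are 49 mm over their outsides along x
- panel: small carved panel of pale wood standing upright on two feet, fixed to the bench: 12 mm thick (x), 160 mm long (y), 80 mm high, leaf flowers carved on both faces; the clamp starts on its top edge, 10 mm deep. Origin at bench level under its middle
- rack: clamp rack: a plain dark wooden board standing upright on two feet, fixed: 12 mm thick (x), 220 mm long (y), 80 mm high, with another clamp of the same kind already sitting on it 85 mm from the middle towards -y (fixed, stays there). Origin at bench level under its middle
- rack_edge (a point): point on the free part of the rack's top edge, 30 mm from its middle towards +y, 80 mm above the bench; x across the board, y along it
- tray: long shallow plywood tool tray, fixed: outside 200 (x) x 100 (y) x 28 mm high, walls 6 mm, floor 6 mm thick. Origin at bench level under its centre
- crate: deeper, nearly square plywood crate, fixed: outside 160 (x) x 150 (y) x 50 mm high, walls 6 mm, floor 6 mm thick. Origin at bench level under its centre
- offcut: stepped wooden offcut 60 x 40 mm, 40 mm high at its tall end; a bystander. Origin under its centre
- blank: plain uncarved round blank, 50 mm across and 30 mm high; a bystander. Origin under its centre
- stone: grey sharpening slip stone 25 x 60 x 16 mm, lying on the robot's side of the gap between panel and rack; a bystander. Origin under its centre
- glue: white glue bottle, 60 mm across, 140 mm high, far right; a bystander
- wax_tin: flat metal tin, 70 mm across, 40 mm high, near left; a bystander
- dust_brush: bench brush lying near right; a bystander

How it is judged:
At the end, for the whole second after the job is handed in: All of the gouge inside the tray; both rosettes in the crate, below its rim; clamp pads astride the rack board, up to 40 mm below its edge, jaws held open by it and pressing over 2 N, handles within 0.6 rad of upright; all of these at rest (x of gouge_edge in the frame of tray between -0.098 and 0.098 m and y of gouge_edge in the frame of tray between -0.048 and 0.048 m and z of gouge_edge in the frame of tray between 0 and 0.032 m and x of gouge_butt in the frame of tray between -0.098 and 0.098 m and y of gouge_butt in the frame of tray between -0.048 and 0.048 m and z of gouge_butt in the frame of tray between 0 and 0.032 m and x of rosette_a in the frame of crate between -0.078 and 0.078 m and y of rosette_a in the frame of crate between -0.073 and 0.073 m and z of rosette_a in the frame of crate between -0.002 and 0.045 m and linear speed of each of rosette_a, rosette_b, gouge, clamp below 0.03 m/s and x of rosette_b in the frame of crate between -0.078 and 0.078 m and y of rosette_b in the frame of crate between -0.073 and 0.073 m and z of rosette_b in the frame of crate between -0.002 and 0.045 m and x of clamp_mouth in the frame of rack between -0.014 and 0.014 m and y of clamp_mouth in the frame of rack between -0.112 and 0.112 m and z of clamp_mouth in the frame of rack between 0.04 and 0.081 m and value of joint clamp_jaw above 0.12 rad and contact force between clamp and rack above 2 N and angle between clamp's own z axis and vertical below 0.6 rad); the robot touches nothing.
It fails at once if a bystander (offcut, blank, stone, glue, tin, brush) is shifted by more than 30 mm (distance of any of offcut, blank, stone, glue, wax_tin, dust_brush from where it was at the start of the episode above 0.03 m).
It also fails if it takes over 72 s, if anything falls off the work surface, if the arm or the gripper's body presses on something with over 40 N, if the wrist force passes 120 N, or if a joint passes its speed limit or range.

## Working session

There is one attempt and no reset: what is moved stays moved. The work goes in short steps, Python scripts to look and compute and a tool call to move; the robot and the scene stay as the last step left them, time stands still between calls to the robot, and variables do not carry over. Pictures are saved under pics/ and viewed, about 8 in all and at most 12, crops included, and the job is handed in when it is done.

Besides the shell and the picture viewer there is one more tool, called after "Call:" as name(argument=value, ...) on one line, values as JSON. play_rows: Moves the arm, as the interface text tells. Its arguments: {"type":"object","properties":{"rows":{"type":"array"},"claw":{"type":"number"}},"required":["rows"]}

```bash
mkdir -p pics; cat > h.py <<'E'
import numpy as np, cv2, json
from bench import robot, eyes, finder
def save(p,name,crop=None,scale=1):
    im=cv2.cvtColor(p["frame"],cv2.COLOR_RGB2BGR)
    if crop: im=im[crop[1]:crop[3],crop[0]:crop[2]]
    if scale!=1: im=cv2.resize(im,None,fx=scale,fy=scale,interpolation=cv2.INTER_CUBIC)
    cv2.imwrite("pics/"+name,im)
def cam(p,obs=None):
    K=np.array([[p["fx"],0,p["cx"]],[0,p["fy"],p["cy"]],[0,0,1.]])
    if "mount" in p:
        from scipy.spatial.transform import Rotation as R
        T=np.eye(4);T[:3,:3]=R.from_euler("xyz",obs["ee_rot"]).as_matrix();T[:3,3]=obs["tool_pos"]
        C=T@np.array(p["mount"]); Rm=C[:3,:3].T; t=-Rm@C[:3,3]
    else:
        Rm=cv2.Rodrigues(np.array(p["rvec"],float))[0]; t=np.array(p["tvec"],float).ravel()
    return K,np.array(p["dist"],float),Rm,t
def ray(c,uv,z):
    K,d,Rm,t=c
    n=cv2.undistortPoints(np.array(uv,float).reshape(-1,1,2),K,d).reshape(-1,2)
    D=np.c_[n,np.ones(len(n))]@Rm; o=-Rm.T@t
    return o+D*((z-o[2])/D[:,2])[:,None]
def proj(c,P):
    K,d,Rm,t=c
    return cv2.projectPoints(np.array(P,float).reshape(-1,1,3),cv2.Rodrigues(Rm)[0],t,K,d)[0].reshape(-1,2)
E
python3 - <<'E'
from h import *
print(robot.get_obs())
for n in("top","scene"):
    p=eyes.snapshot(n); save(p,n+"0.png"); c=cam(p); print(n,-c[2].T@c[3])
    for t,z in [("gouge",.01),("rosette_a",.012),("clamp",.12),("panel",.08),("rack",.08),("tray",.028),("crate",.05),("offcut",.03),("blank",.03),("stone",.016)]:
        for s in finder.silhouettes(p,t)[:4]:
            m=s["pixels"].astype(np.uint8); cs=max(cv2.findContours(m,0,1)[0],key=cv2.contourArea)
            v=ray(c,cs.reshape(-1,2),z)[:,:2].astype(np.float32)
            (cx,cy),(w,h),a=cv2.minAreaRect(v)
            print(t,round(s["conf"],2),np.round(s["box"]),"xy",round(cx,3),round(cy,3),"wh",round(w,3),round(h,3),"a",round(a))
E
```

```text
{'time': 0.0, 'joint_positions': array([ 1.12192010e+00,  8.79357310e-02,  1.37222460e+00,  7.52935132e-06,
        1.68363080e+00, -1.03082897e-01]), 'qvel': array([-0.00041893,  0.00088306,  0.00013671, -0.00156379,  0.00077147,
       -0.0006222 ]), 'joint_torque': array([-9.06901078e-04, -3.40191114e+01, -3.02424932e+01,  7.17733777e-02,
        3.32666491e-02, -1.55060884e-04]), 'tool_pos': array([0.18618408, 0.51697337, 0.21832975]), 'ee_rot': array([-3.13940662e+00, -2.33667177e-04,  2.79579990e+00]), 'wrist_force': array([1.04497972, 0.75454626, 0.14364571]), 'wrist_torque': array([ 0.02257787,  0.00779778, -0.03478454]), 'width': 0.09422440791419834}
top [ 0.26919839 -0.03336357  1.25619721]
gouge 0.88 [313. 256.   8.  57.] xy 0.463 0.005 wh 0.023 0.135 a 89
rosette_a 0.91 [352. 224.  24.  23.] xy 0.533 -0.088 wh 0.047 0.05 a 88
rosette_a 0.65 [283. 223.  25.  20.] xy 0.542 0.081 wh 0.048 0.045 a 44
clamp 0.57 [369. 144.  11.  39.] xy 0.692 -0.129 wh 0.024 0.086 a 88
panel 0.75 [372. 162.  68.  28.] xy 0.662 -0.132 wh 0.059 0.158 a 1
rack 0.73 [313. 257.   8.  55.] xy 0.451 
[... 728 characters left out ...]
 wh 0.137 0.034 a 4
rosette_a 0.81 [314. 299.  18.  15.] xy 0.539 -0.089 wh 0.047 0.052 a 42
rosette_a 0.69 [358. 264.  16.  16.] xy 0.546 0.08 wh 0.044 0.053 a 39
clamp 0.73 [354. 320.  15.  36.] xy 0.69 -0.129 wh 0.035 0.093 a 35
panel 0.65 [347. 344.  56.  68.] xy 0.711 -0.15 wh 0.058 0.189 a 0
rack 0.58 [409. 275.  52.  81.] xy 0.68 0.097 wh 0.104 0.272 a 11
tray 0.92 [394. 205.  73.  56.] xy 0.487 0.32 wh 0.126 0.216 a 86
crate 0.65 [214. 348. 103.  93.] xy 0.476 -0.35 wh 0.186 0.166 a 0
offcut 0.61 [270. 295.  31.  26.] xy 0.457 -0.158 wh 0.08 0.059 a 1
blank 0.84 [348. 228.  21.  22.] xy 0.459 0.151 wh 0.049 0.074 a 38
stone 0.62 [360. 298.  22.  20.] xy 0.618 -0.007 wh 0.03 0.065 a 4
```

View pics/top0.png

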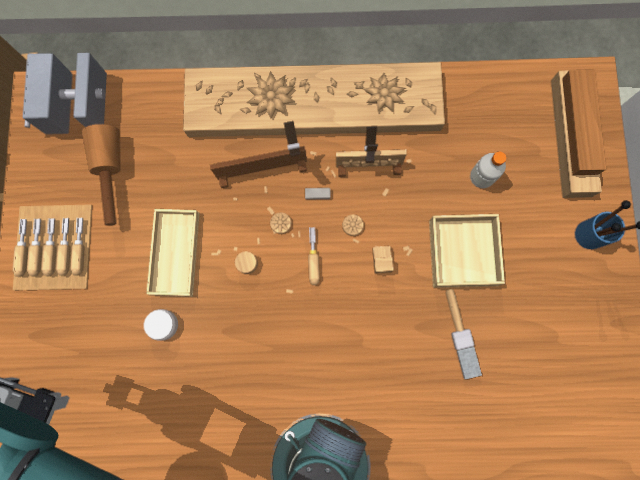

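View pics/scene0.png

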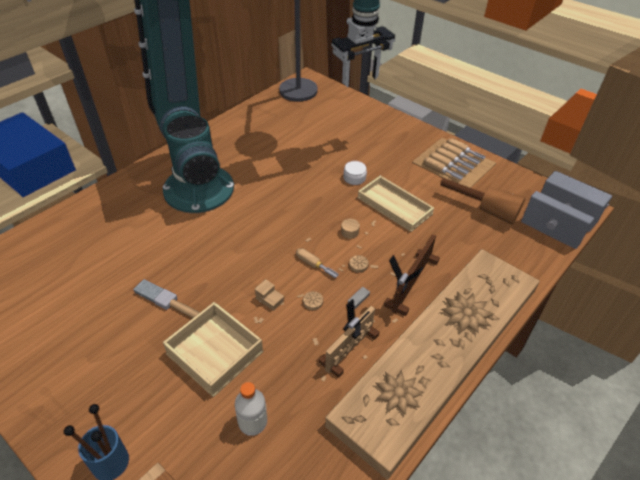

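Call:
play_rows(rows=[{"linear":[0,0,0],"spin":-6.6},{"linear":[0,0,-1],"spin":-6.6},{"linear":[0,0,-1],"spin":-6.6},{"linear":[-1.76,-3.45,-0.7],"spin":0},{"linear":[-1.76,-3.45,-0.7],"spin":0},{"linear":[-1.76,-3.45,-0.7],"spin":0},{"linear":[-1.76,-3.45,-0.7],"spin":0},{"linear":[-1.76,-3.45,-0.7],"spin":0},{"linear":[-1.76,-3.45,-0.7],"spin":0},{"linear":[-1.76,-3.45,-0.7],"spin":0},{"linear":[-1.76,-3.45,-0.7],"spin":0},{"linear":[-1.76,-3.45,-0.7],"spin":0}])

```text
time: 2.1
tool_pos: [0.345, 0.2052, 0.3032]
ee_rot: [3.141, 0.001, -3.141]
wrist_force: [0.9, 0.3, 0.0]
width: 0.0939
```

Call:
play_rows(rows=[{"linear":[-1.76,-3.45,-0.7],"spin":0},{"linear":[-1.76,-3.45,-0.7],"spin":0},{"linear":[-1.76,-3.45,-0.7],"spin":0},{"linear":[-1.76,-3.45,-0.7],"spin":0},{"linear":[-1.76,-3.45,-0.7],"spin":0},{"linear":[-1.76,-3.45,-0.7],"spin":0},{"linear":[0,0,0],"spin":0}])

```text
time: 2.68
tool_pos: [0.4526, -0.0056, 0.3445]
ee_rot: [-3.139, 0.001, 3.133]
wrist_force: [-1.0, 0.5, -0.5]
width: 0.0935
```

```bash
cat > look.py <<'E'
from h import *
import sys
# args: picname, then name:z ...
o=robot.get_obs(); p=eyes.snapshot("wrist"); c=cam(p,o)
print("t",o["time"],"tcp",np.round(o["tool_pos"],4),"rot",np.round(o["ee_rot"],3),"F",np.round(o["wrist_force"],1),"cam",np.round(-c[2].T@c[3],3),"axis",np.round(c[2][2],2))
save(p,sys.argv[1]); np.savez("pics/"+sys.argv[1]+".npz",K=c[0],d=c[1],R=c[2],t=c[3])
for a in sys.argv[2:]:
    t,z=a.split(":")
    for s in finder.silhouettes(p,t)[:3]:
        if s["conf"]<.4: continue
        cs=max(cv2.findContours(s["pixels"].astype(np.uint8),0,1)[0],key=cv2.contourArea)
        v=ray(c,cs.reshape(-1,2),float(z))[:,:2].astype(np.float32)
        (x,y),(w,h),an=cv2.minAreaRect(v)
        print(t,round(s["conf"],2),np.round(s["box"]),"xy",round(x,4),round(y,4),"wh",round(w,4),round(h,4),"a",round(an,1))
E
python3 look.py w1.png gouge:.01 rosette_a:.012 clamp:.13
```

```text
t 2.6833 tcp [ 0.4526 -0.0056  0.3445] rot [-3.139e+00  1.000e-03  3.133e+00] F [-1.   0.5 -0.5] cam [ 0.383 -0.004  0.51 ] axis [ 0.24 -0.   -0.97]
gouge 0.9 [329. 200.  21. 114.] xy 0.4608 0.0081 wh 0.1363 0.0248 a 0.3
gouge 0.42 [205. 434.  47.  61.] xy 0.787 -0.1687 wh 0.0468 0.1063 a 75.1
rosette_a 0.78 [254. 259.  42.  44.] xy 0.5313 -0.0846 wh 0.0507 0.0529 a 88.2
rosette_a 0.64 [389. 264.  43.  42.] xy 0.5404 0.083 wh 0.0514 0.0483 a 45.0
rosette_a 0.62 [206. 438.  38.  62.] xy 0.8011 -0.1626 wh 0.0308 0.077 a 74.4
clamp 0.95 [206. 435.  45.  58.] xy 0.6899 -0.1292 wh 0.036 0.0811 a 74.9
```

View pics/w1.png

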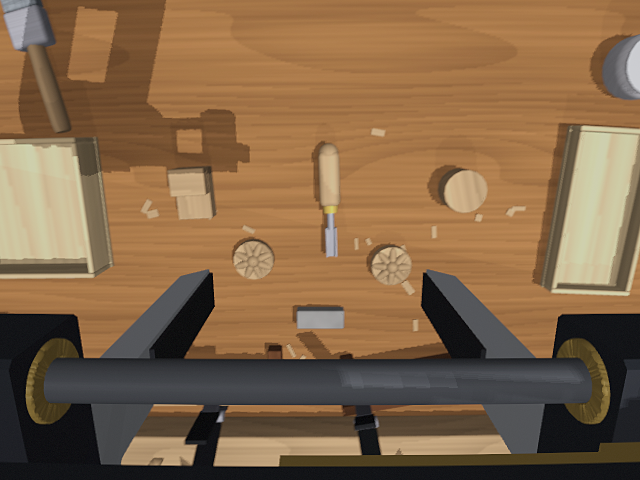

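Call:
play_rows(claw=5, rows=[{"linear":[0.5,0.4,3.8],"spin":0},{"linear":[0.5,0.4,3.8],"spin":0},{"linear":[0.5,0.5,3.8],"spin":0},{"linear":[0.3,0,3.8],"spin":0},{"linear":[0,0,3.8],"spin":0},{"linear":[0,0,3.8],"spin":0},{"linear":[0,0,3.8],"spin":0},{"linear":[0,0,3.0],"spin":0},{"linear":[0,0,2.0],"spin":0},{"linear":[0,0,1.0],"spin":0},{"linear":[0,0,0],"spin":0}])

```text
time: 3.8
tool_pos: [0.4301, 0.0144, 0.0164]
ee_rot: [3.141, -0.004, -3.139]
wrist_force: [-0.3, 0.2, 0.3]
width: 0.0498
```

Call:
play_rows(claw=0, rows=[{"linear":[0,0,0],"spin":0},{"linear":[0,0,0],"spin":0},{"linear":[0,0,0],"spin":0},{"linear":[0,0,0],"spin":0},{"linear":[0,0,0],"spin":0},{"linear":[0,0,0],"spin":0}])

```text
time: 4.3
tool_pos: [0.4336, 0.0127, 0.02]
ee_rot: [-3.141, 0.003, 3.141]
wrist_force: [-0.8, -1.0, 5.3]
width: 0.0237
```

Call:
play_rows(rows=[{"linear":[0,0,-4],"spin":0},{"linear":[0,0,-4],"spin":0},{"linear":[-0.2,3.9,-0.5],"spin":0},{"linear":[-0.2,3.9,-0.5],"spin":0},{"linear":[-0.2,3.9,-0.5],"spin":0},{"linear":[-0.2,3.9,-0.5],"spin":0},{"linear":[-0.2,3.9,0],"spin":0},{"linear":[-0.2,3.9,0],"spin":0},{"linear":[-0.1,3.9,0],"spin":0},{"linear":[-0.1,3.9,0],"spin":0},{"linear":[0,0,0],"spin":0}])

```text
time: 5.22
tool_pos: [0.4453, 0.3309, 0.1176]
ee_rot: [3.138, -0.001, -3.136]
wrist_force: [-0.0, -1.2, -1.1]
width: 0.0243
```

```bash
python3 look.py w2.png tray:.028 gouge:.12; python3 - <<'E'
from h import *
p=eyes.snapshot("top"); c=cam(p)
for t,z in(("crate",.05),("tray",.028)):
    s=finder.silhouettes(p,t)[0]; cs=max(cv2.findContours(s["pixels"].astype(np.uint8),0,1)[0],key=cv2.contourArea)
    print(t,s["conf"],cv2.minAreaRect(ray(c,cs.reshape(-1,2),z)[:,:2].astype(np.float32)))
E
```

```text
t 5.2167 tcp [0.4453 0.3309 0.1176] rot [ 3.138e+00 -1.000e-03 -3.136e+00] F [-0.  -1.2 -1.1] cam [0.376 0.331 0.283] axis [ 0.23  0.01 -0.97]
tray 0.61 [327. 280. 171. 298.] xy 0.4335 0.3365 wh 0.1005 0.1152 a 87.3
gouge 0.69 [317. 329.  60. 245.] xy 0.4359 0.3319 wh 0.0667 0.0238 a 0.0
crate 0.93 ((0.46061545610427856, -0.3397175967693329), (0.16003435850143433, 0.16468003392219543), 89.75470733642578)
tray 0.56 ((0.4751715064048767, 0.32510560750961304), (0.10534114390611649, 0.2028801292181015), 88.6556167602539)
```

View pics/w2.png

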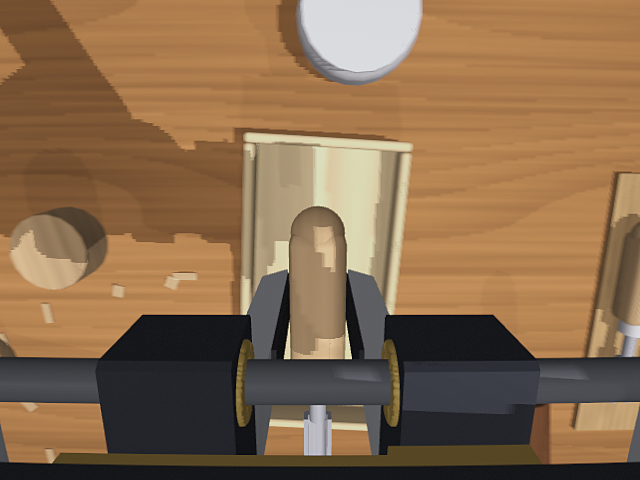

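```bash
python3 - <<'E'
from h import *
d=np.load("pics/w2.png.npz"); c=(d["K"],d["d"],d["R"],d["t"])
print(ray(c,[[243,135],[411,147],[245,270],[397,270],[285,422],[365,427]],.028).round(4))
d=np.load("pics/w1.png.npz"); c=(d["K"],d["d"],d["R"],d["t"])
print("w1",ray(c,[[571,125],[547,290],[628,294]],.028).round(4))
E
```

```text
[[0.376  0.2881 0.028 ]
 [0.3822 0.3876 0.028 ]
 [0.4594 0.2866 0.028 ]
 [0.4588 0.3831 0.028 ]
 [0.5709 0.3106 0.028 ]
 [0.5749 0.3668 0.028 ]]
w1 [[0.3733 0.279  0.028 ]
 [0.5689 0.275  0.028 ]
 [0.5755 0.3783 0.028 ]]
```

Call:
play_rows(rows=[{"linear":[0,0,3.5],"spin":1.5},{"linear":[0,0,3.5],"spin":1.5},{"linear":[0,0,1.5],"spin":0},{"linear":[0,0,0.5],"spin":0},{"linear":[0,0,0],"spin":0},{"linear":[0,0,0],"spin":0}])

```text
time: 6.02
tool_pos: [0.4471, 0.3242, 0.0292]
ee_rot: [3.141, 0.001, 3.087]
wrist_force: [-0.5, 0.7, -0.6]
width: 0.024
```

Call:
play_rows(claw=4.3, rows=[{"linear":[0,0,0],"spin":0},{"linear":[0,0,0],"spin":0},{"linear":[0,0,0],"spin":0},{"linear":[0,0,0],"spin":0},{"linear":[0,0,-2],"spin":-1.5},{"linear":[0,0,-4],"spin":-1.5},{"linear":[0,0,-4],"spin":0}])

```text
time: 6.6
tool_pos: [0.445, 0.3242, 0.1278]
ee_rot: [-3.139, -0.004, -3.141]
wrist_force: [1.2, 0.4, 0.8]
width: 0.0432
```

Call:
play_rows(claw=7, rows=[{"linear":[-1.36,-3.5,0],"spin":0},{"linear":[-1.36,-3.5,0],"spin":0},{"linear":[-1.36,-3.5,0],"spin":0},{"linear":[-1.36,-3.5,0],"spin":0},{"linear":[-1.36,-3.5,0],"spin":0},{"linear":[-1.36,-3.5,0],"spin":0},{"linear":[-1.36,-3.5,0],"spin":0},{"linear":[0,0,3],"spin":0},{"linear":[0,0,0],"spin":0}])

```text
time: 7.35
tool_pos: [0.5394, 0.0777, 0.0943]
ee_rot: [-3.141, -0.008, 3.137]
wrist_force: [-1.1, -0.8, -1.0]
width: 0.07
```

```bash
python3 look.py w3.png rosette_a:.012;python3 - <<'E'
from h import *
print(robot.get_obs()["tool_pos"])
E
```

```text
t 7.35 tcp [0.5394 0.0777 0.0943] rot [-3.141 -0.008  3.137] F [-1.1 -0.8 -1. ] cam [0.471 0.079 0.26 ] axis [ 0.23 -0.   -0.97]
rosette_a 0.72 [ 54. 242.  87.  81.] xy 0.5325 -0.0838 wh 0.0496 0.0561 a 20.1
rosette_a 0.64 [327. 256.  83.  82.] xy 0.5412 0.0839 wh 0.0489 0.0506 a 65.4
[0.54028208 0.08000046 0.09737527]
```

Call:
play_rows(rows=[{"linear":[0,0.3,3.5],"spin":0},{"linear":[0,0,3],"spin":0},{"linear":[0,0,1.4],"spin":0},{"linear":[0,0,0],"spin":0}])

```text
time: 7.78
tool_pos: [0.5386, 0.0843, 0.0166]
ee_rot: [3.142, -0.007, -3.139]
wrist_force: [-1.0, -0.2, -0.7]
width: 0.0698
```

Call:
play_rows(claw=3, rows=[{"linear":[0,0,0],"spin":0},{"linear":[0,0,0],"spin":0},{"linear":[0,0,0],"spin":0},{"linear":[0,0,0],"spin":0},{"linear":[0,0,0],"spin":0}])

```text
time: 8.2
tool_pos: [0.5432, 0.0833, 0.0219]
ee_rot: [3.141, 0.004, 3.142]
wrist_force: [-0.2, 1.3, 5.1]
width: 0.049
```

Call:
play_rows(rows=[{"linear":[0,0,-4],"spin":0},{"linear":[0,0,-4],"spin":0},{"linear":[0.4,-3.85,-0.5],"spin":0},{"linear":[0.4,-3.85,0],"spin":0},{"linear":[0.4,-3.85,0],"spin":0},{"linear":[0.4,-3.85,0],"spin":0},{"linear":[0.4,-3.85,0],"spin":0},{"linear":[0.4,-3.85,0],"spin":0},{"linear":[0.4,-3.85,0],"spin":0},{"linear":[0.4,-3.85,0],"spin":0},{"linear":[0.4,-3.85,0],"spin":0},{"linear":[0.5,-3.85,0],"spin":0}])

```text
time: 9.2
tool_pos: [0.5, -0.3041, 0.1049]
ee_rot: [-3.141, 0.001, 3.141]
wrist_force: [0.8, -0.2, -0.3]
width: 0.0489
```

Call:
play_rows(rows=[{"linear":[0.4,-3.85,0],"spin":0},{"linear":[0,0,3],"spin":0},{"linear":[0,0,3],"spin":0},{"linear":[0,0,1],"spin":0},{"linear":[0,0,0],"spin":0}])

```text
time: 9.62
tool_pos: [0.494, -0.3389, 0.0305]
ee_rot: [3.136, -0.006, 3.141]
wrist_force: [1.1, 0.9, -1.3]
width: 0.0492
```

Call:
play_rows(claw=7, rows=[{"linear":[0,0,0],"spin":0},{"linear":[0,0,0],"spin":0},{"linear":[0,0,0],"spin":0},{"linear":[0,0,-3],"spin":0},{"linear":[0,0,-3],"spin":0},{"linear":[0,0,-2],"spin":0}])

```text
time: 10.12
tool_pos: [0.498, -0.3412, 0.1193]
ee_rot: [-3.138, 0.005, -3.141]
wrist_force: [0.1, -0.3, 0.3]
width: 0.0697
```

Call:
play_rows(rows=[{"linear":[-0.51,3.66,0],"spin":0},{"linear":[-0.51,3.66,0],"spin":0},{"linear":[-0.51,3.66,0],"spin":0},{"linear":[-0.51,3.66,0],"spin":0},{"linear":[-0.51,3.66,0],"spin":0},{"linear":[-0.51,3.66,0],"spin":0},{"linear":[-0.51,3.66,0],"spin":0},{"linear":[0,0,3.5],"spin":0},{"linear":[0,0,3.5],"spin":0},{"linear":[0,0,2.6],"spin":0},{"linear":[0,0,0],"spin":0}])

```text
time: 11.03
tool_pos: [0.531, -0.0831, 0.0161]
ee_rot: [3.141, -0.003, -3.14]
wrist_force: [-0.4, 1.4, 0.3]
width: 0.0699
```

Call:
play_rows(claw=3, rows=[{"linear":[0,0,0],"spin":0},{"linear":[0,0,0],"spin":0},{"linear":[0,0,0],"spin":0},{"linear":[0,0,0],"spin":0},{"linear":[0,0,0],"spin":0}])

```text
time: 11.45
tool_pos: [0.5336, -0.0849, 0.0206]
ee_rot: [-3.141, 0.004, 3.141]
wrist_force: [-0.8, 0.1, 5.4]
width: 0.049
```

Call:
play_rows(rows=[{"linear":[0,0,-4],"spin":0},{"linear":[0,0,-4.5],"spin":0},{"linear":[1.5,-3.64,0],"spin":0},{"linear":[1.5,-3.64,0],"spin":0},{"linear":[1.5,-3.64,0],"spin":0},{"linear":[1.5,-3.64,0],"spin":0},{"linear":[1.5,-3.64,0],"spin":0},{"linear":[1.5,-3.64,0],"spin":0},{"linear":[1.6,-3.64,0],"spin":0},{"linear":[0,0,3],"spin":0},{"linear":[0,0,3],"spin":0},{"linear":[0,0,1],"spin":0}])

```text
time: 12.45
tool_pos: [0.4234, -0.3382, 0.0262]
ee_rot: [3.137, -0.005, 3.139]
wrist_force: [-4.5, -0.7, 19.5]
width: 0.0487
```

Call:
play_rows(rows=[{"linear":[0,0,0],"spin":0}])

```text
time: 12.53
tool_pos: [0.4243, -0.3378, 0.0273]
ee_rot: [3.137, -0.004, 3.141]
wrist_force: [-0.0, -0.2, -0.6]
width: 0.0491
```

Call:
play_rows(claw=7, rows=[{"linear":[0,0,0],"spin":0},{"linear":[0,0,0],"spin":0},{"linear":[0,0,0],"spin":0},{"linear":[0,0,-4],"spin":0},{"linear":[0,0,-4],"spin":0},{"linear":[0,0,-4],"spin":0},{"linear":[0,0,-4],"spin":0},{"linear":[0,0,-4],"spin":0}])

```text
time: 13.2
tool_pos: [0.4264, -0.3387, 0.2339]
ee_rot: [-3.14, 0.002, -3.141]
wrist_force: [0.3, -0.4, -0.5]
width: 0.0698
```

Call:
play_rows(rows=[{"linear":[-3.2,2.6,-0.7],"spin":0},{"linear":[-3.2,2.6,-0.7],"spin":0},{"linear":[-3.2,2.6,-0.7],"spin":0},{"linear":[-3.2,2.6,-0.7],"spin":0},{"linear":[-3.2,2.6,-0.7],"spin":0},{"linear":[-3.2,2.6,-0.7],"spin":0},{"linear":[-3.2,2.6,-0.7],"spin":0},{"linear":[-3.0,2.6,-0.6],"spin":0},{"linear":[0,0,0],"spin":6.9},{"linear":[0,0,0],"spin":6.9},{"linear":[0,0,0],"spin":6.9},{"linear":[0,0,0],"spin":6.9}])

```text
time: 14.2
tool_pos: [0.6799, -0.1308, 0.2864]
ee_rot: [3.141, 0.002, 2.655]
wrist_force: [0.3, -0.1, 0.5]
width: 0.0699
```

Call:
play_rows(rows=[{"linear":[0,0,0],"spin":6.9},{"linear":[0,0,0],"spin":6.9},{"linear":[0,0,0],"spin":6.9},{"linear":[0,0,0],"spin":6.9},{"linear":[0,0,0],"spin":6.9},{"linear":[0,0,0],"spin":6.9},{"linear":[0,0,0],"spin":6.9},{"linear":[0,0,0],"spin":6.9},{"linear":[0,0,0],"spin":7},{"linear":[0,0,0],"spin":0}])

```text
time: 15.03
tool_pos: [0.6796, -0.1313, 0.2866]
ee_rot: [3.139, 0.001, 1.573]
wrist_force: [-0.1, 0.0, -0.2]
width: 0.0699
```

```bash
python3 look.py w4.png clamp:.155 panel:.08
```

```text
t 15.0333 tcp [ 0.6796 -0.1313  0.2866] rot [3.139e+00 1.000e-03 1.573e+00] F [-0.1  0.  -0.2] cam [ 0.677 -0.063  0.452] axis [ 0.   -0.23 -0.97]
clamp 0.92 [338. 220.  74.  50.] xy 0.6928 -0.1215 wh 0.0494 0.0352 a 2.2
panel 0.61 [323. 209.  66. 176.] xy 0.6889 -0.0807 wh 0.0518 0.0669 a 21.6
```

View pics/w4.png

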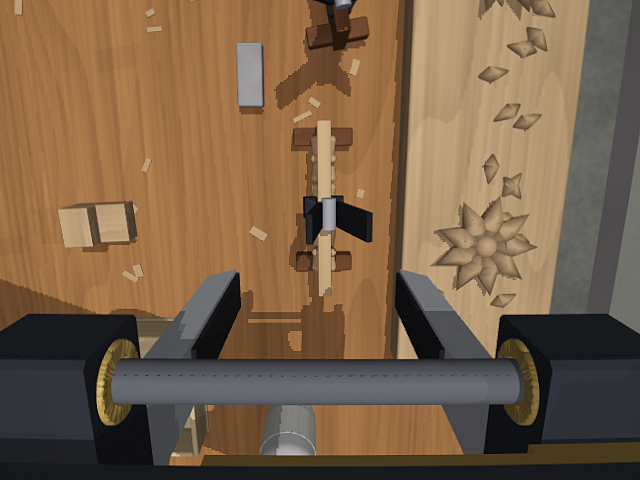

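```bash
python3 - <<'E'
from h import *
d=np.load("pics/w4.png.npz"); c=(d["K"],d["d"],d["R"],d["t"])
print(c[0][0,0]); print("top",ray(c,[[371,211],[371,241],[306,226],[338,226]],.163).round(4))
print("pin",ray(c,[[329,213]],.11).round(4))
print("panel",ray(c,[[318,122],[331,122],[319,294],[331,294]],.08).round(4))
im=cv2.imread("pics/w4.png"); cv2.imwrite("pics/w4c.png",cv2.resize(im[0:310,230:440],None,fx=2.5,fy=1.9))
cv2.imwrite("pics/w4c.png",cv2.resize(im[110:310,230:440],None,fx=3,fy=3,interpolation=cv2.INTER_CUBIC))
E
```

```text
421.7965904260233
top [[ 0.7155 -0.1139  0.163 ]
 [ 0.7162 -0.1355  0.163 ]
 [ 0.6703 -0.1247  0.163 ]
 [ 0.6927 -0.1247  0.163 ]]
pin [[ 0.6879 -0.1251  0.11  ]]
panel [[ 0.6787 -0.0518  0.08  ]
 [ 0.6898 -0.0517  0.08  ]
 [ 0.6803 -0.2078  0.08  ]
 [ 0.6915 -0.2078  0.08  ]]
```

View pics/w4c.png

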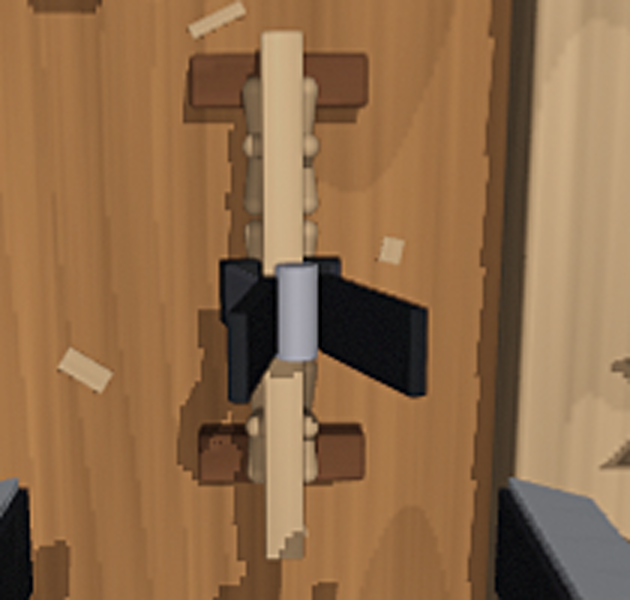

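Call:
play_rows(rows=[{"linear":[0.6,0.9,0],"spin":0},{"linear":[0,0,3.5],"spin":0},{"linear":[0,0,3.5],"spin":0},{"linear":[0,0,3.5],"spin":0},{"linear":[0,0,2.1],"spin":0},{"linear":[0,0,1.0],"spin":0},{"linear":[0,0,0],"spin":0}])

```text
time: 15.77
tool_pos: [0.6868, -0.1254, 0.1453]
ee_rot: [-3.136, -0.002, 1.575]
wrist_force: [-0.5, 0.1, -0.6]
width: 0.0698
```

Call:
play_rows(claw=4, rows=[{"linear":[0,0,0],"spin":0},{"linear":[0,0,0],"spin":0},{"linear":[0,0,0],"spin":0},{"linear":[0,0,0],"spin":0},{"linear":[0,0,0],"spin":0}])

```text
time: 16.18
tool_pos: [0.6892, -0.1261, 0.1509]
ee_rot: [3.138, 0.001, 1.574]
wrist_force: [1.8, -0.4, 0.0]
width: 0.0417
```

Call:
play_rows(claw=0, rows=[{"linear":[0,-0.1,0],"spin":0},{"linear":[0,-0.1,0],"spin":0},{"linear":[0,0,0],"spin":0},{"linear":[0,0,0],"spin":0},{"linear":[0,0,0],"spin":0},{"linear":[0,0,0],"spin":0}])

```text
time: 16.68
tool_pos: [0.6859, -0.1259, 0.1484]
ee_rot: [-3.14, -0.0, 1.574]
wrist_force: [0.4, 0.1, -1.1]
width: 0.0228
```

```bash
python3 look.py w5.png; python3 -c "
import cv2;im=cv2.imread('pics/w5.png');cv2.imwrite('pics/w5c.png',cv2.resize(im[150:450,170:490],None,fx=2,fy=2))"
```

```text
t 16.6833 tcp [ 0.6859 -0.1259  0.1484] rot [-3.14  -0.     1.574] F [ 0.4  0.1 -1.1] cam [ 0.684 -0.057  0.314] axis [-0.   -0.23 -0.97]
```

View pics/w5c.png

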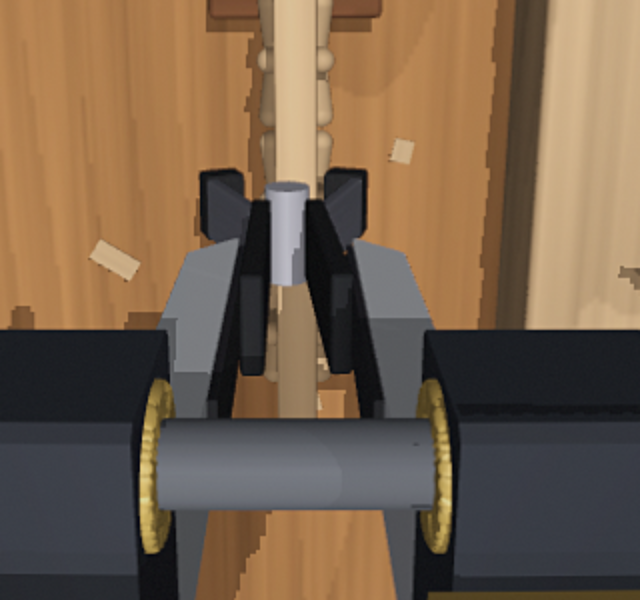

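Call:
play_rows(rows=[{"linear":[0,0,-1],"spin":0},{"linear":[0,0,-2],"spin":0},{"linear":[0,0,-3.5],"spin":0},{"linear":[0,0,-3.5],"spin":0},{"linear":[0,0,-3.5],"spin":0},{"linear":[0,0,-1.5],"spin":0},{"linear":[0,0,0],"spin":0}])

```text
time: 17.32
tool_pos: [0.6876, -0.1262, 0.3069]
ee_rot: [3.13, 0.003, 1.574]
wrist_force: [0.4, -0.6, -1.0]
width: 0.0225
```

Call:
play_rows(rows=[{"linear":[3.8,-0.36,0],"spin":0},{"linear":[3.8,-0.36,0],"spin":0},{"linear":[3.8,-0.36,0],"spin":0},{"linear":[3.8,-0.36,0],"spin":0},{"linear":[3.8,-0.36,0],"spin":0},{"linear":[3.8,-0.36,0],"spin":0},{"linear":[3.8,-0.36,0],"spin":0},{"linear":[0,0,0],"spin":-6},{"linear":[0,0,0],"spin":-6},{"linear":[0,0,0],"spin":0}])

```text
time: 18.15
tool_pos: [0.6595, 0.1412, 0.2969]
ee_rot: [-3.138, -0.0, 1.787]
wrist_force: [1.0, 0.0, -1.1]
width: 0.0226
```

```bash
python3 look.py w6.png rack:.08
```

```text
t 18.15 tcp [0.6595 0.1412 0.2969] rot [-3.138 -0.     1.787] F [ 1.   0.  -1.1] cam [0.644 0.208 0.462] axis [ 0.05 -0.23 -0.97]
rack 0.71 [328. 234.  82. 254.] xy 0.6772 0.1771 wh 0.0519 0.1248 a 21.3
```

View pics/w6.png

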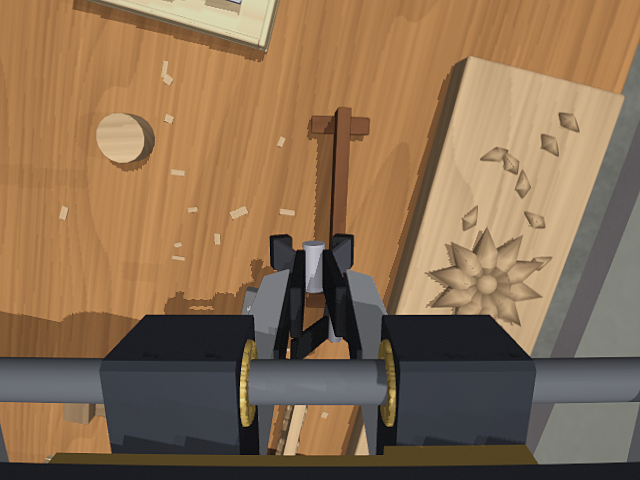

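```bash
python3 - <<'E'
from h import *
im=cv2.imread("pics/w6.png"); 
for r in (145,175,205,228): print(r,[int(v) for v in im[r,322:360,2]])
cv2.imwrite("pics/w6c.png",cv2.resize(im[95:335,230:430],None,fx=3,fy=2.5*1.0,interpolation=cv2.INTER_CUBIC))
cv2.imwrite("pics/w6c.png",cv2.resize(im[95:335,230:430],None,fx=2.5,fy=2.5,interpolation=cv2.INTER_CUBIC))
E
```

```text
145 [118, 126, 129, 124, 121, 119, 124, 124, 122, 121, 117, 63, 35, 43, 84, 133, 130, 129, 129, 128, 128, 128, 127, 126, 125, 124, 120, 130, 189, 178, 174, 171, 169, 169, 171, 174, 177, 178]
175 [127, 125, 121, 118, 113, 111, 111, 110, 113, 119, 38, 35, 53, 121, 132, 128, 127, 124, 125, 126, 123, 124, 123, 122, 119, 116, 150, 174, 175, 178, 177, 179, 181, 179, 176, 179, 180, 181]
205 [112, 110, 115, 119, 119, 121, 123, 128, 103, 31, 35, 58, 129, 126, 124, 122, 122, 121, 120, 120, 119, 118, 117, 115, 126, 190, 179, 176, 179, 180, 181, 178, 177, 175, 176, 177, 182, 186]
228 [124, 123, 125, 121, 119, 123, 124, 103, 30, 35, 55, 127, 122, 118, 118, 118, 114, 117, 122, 124, 126, 123, 119, 136, 189, 183, 177, 166, 162, 163, 167, 173, 180, 180, 177, 172, 173, 175]
```

View pics/w6c.png

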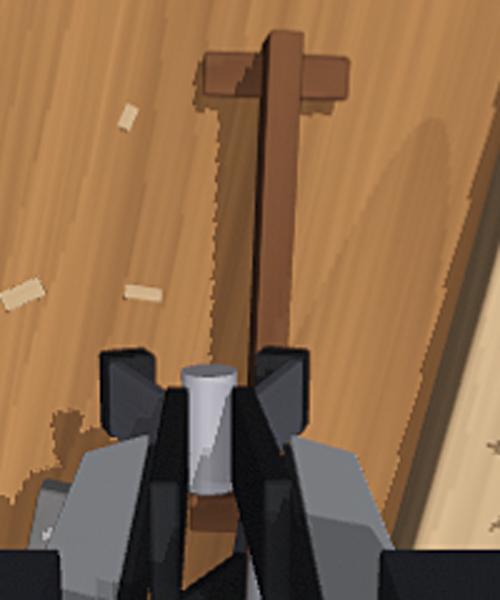

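```bash
python3 - <<'E'
from h import *
d=np.load("pics/w6.png.npz"); c=(d["K"],d["d"],d["R"],d["t"])
tcp=np.array([.6595,.1412,.2969]); yaw=1.787
X=np.array([np.cos(yaw),np.sin(yaw)]);Y=np.array([np.sin(yaw),-np.cos(yaw)])
def tool(uv,z): q=ray(c,uv,z)[:,:2]; r=q-tcp[:2]; return q.round(4),np.c_[r@X,r@Y].round(4)
q,t=tool([[344,108],[343,145],[341.7,175],[340.2,205],[339.2,228]],.08); print(q,t)
v=cv2.fitLine(q.astype(np.float32),2,0,.01,.01).ravel(); print("yaw y-axis dir",v, "end",q[0])
e=v[:2]*np.sign(v[1]); cen=q[0]-.110*e; edge=cen+.030*e; print("rack yaw",np.arctan2(-e[0],e[1]),"centre",cen,"edge",edge,"edge tool",(edge-tcp[:2])@X,(edge-tcp[:2])@Y)
for z in(.257,.24,.225): print(z,tool([[314,251],[270,251],[354,251],[292,251],[333,251]],z)[1].tolist())
E
```

```text
[[0.6603 0.2358]
 [0.6666 0.2048]
 [0.6716 0.1787]
 [0.6765 0.1518]
 [0.6805 0.1306]] [[ 0.0922  0.021 ]
 [ 0.0606  0.0206]
 [ 0.0341  0.0198]
 [ 0.0067  0.0189]
 [-0.0148  0.0182]]
yaw y-axis dir [ 0.18776564 -0.98221385  0.6711      0.18034   ] end [0.6603 0.2358]
rack yaw 0.18888684 centre [0.68095422 0.12775648] edge [0.67532125 0.15722289] edge tool 0.01225583644054172 0.018890197558488368
0.257 [[0.012, -0.0032], [0.012, -0.0254], [0.0121, 0.017], [0.012, -0.0143], [0.0121, 0.0064]]
0.24 [[0.0073, -0.0034], [0.0073, -0.0275], [0.0074, 0.0185], [0.0073, -0.0154], [0.0073, 0.007]]
0.225 [[0.0032, -0.0036], [0.0031, -0.0293], [0.0032, 0.0198], [0.0031, -0.0164], [0.0032, 0.0075]]
```

Call:
play_rows(rows=[{"linear":[1.0,2.3,0],"spin":0},{"linear":[0,0,0],"spin":1.3},{"linear":[0,0,3.5],"spin":0},{"linear":[0,0,3.5],"spin":0},{"linear":[0,0,3.5],"spin":0},{"linear":[0,0,1.5],"spin":0},{"linear":[0,0,0],"spin":0},{"linear":[0,0,0],"spin":0}])

```text
time: 18.92
tool_pos: [0.68, 0.1538, 0.1777]
ee_rot: [-3.139, -0.0, 1.758]
wrist_force: [-0.6, 0.3, -0.1]
width: 0.0223
```

```bash
python3 look.py w7.png; python3 -c "
import cv2;im=cv2.imread('pics/w7.png');cv2.imwrite('pics/w7c.png',cv2.resize(im[40:340,200:440],None,fx=2,fy=2,interpolation=2))"
```

```text
t 18.9167 tcp [0.68   0.1538 0.1777] rot [-3.139 -0.     1.758] F [-0.6  0.3 -0.1] cam [0.666 0.221 0.343] axis [ 0.04 -0.23 -0.97]
```

View pics/w7c.png

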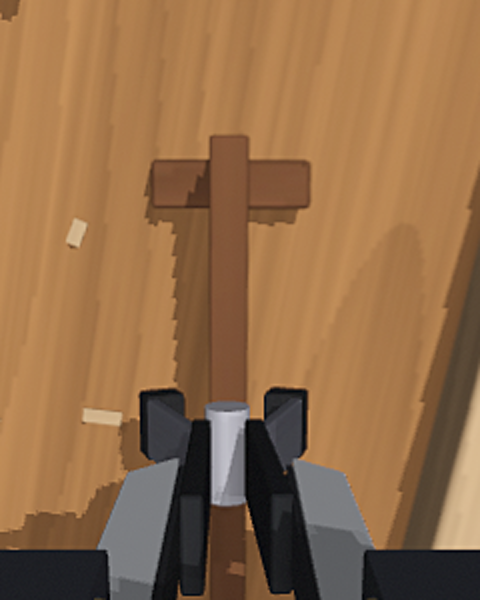

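Call:
play_rows(rows=[{"linear":[0,0.1,1.0],"spin":0},{"linear":[0,0,1.0],"spin":0},{"linear":[0,0,0.8],"spin":0},{"linear":[0,0,0.6],"spin":0},{"linear":[0,0,0],"spin":0},{"linear":[0,0,0],"spin":0}])

```text
time: 19.47
tool_pos: [0.6812, 0.1548, 0.1441]
ee_rot: [-3.14, -0.0, 1.761]
wrist_force: [0.3, -0.8, -0.4]
width: 0.0222
```

Call:
play_rows(claw=7.5, rows=[{"linear":[0,0,0],"spin":0},{"linear":[0,0,0],"spin":0},{"linear":[0,0,0],"spin":0},{"linear":[0,0,0],"spin":0},{"linear":[0,0,0],"spin":0},{"linear":[0,0,0],"spin":0}])

```text
time: 19.97
tool_pos: [0.682, 0.1549, 0.1454]
ee_rot: [3.14, -0.0, 1.761]
wrist_force: [0.4, -1.5, 0.5]
width: 0.059
```

Call:
play_rows(rows=[{"linear":[0,0,-1],"spin":0},{"linear":[0,0,-3],"spin":0},{"linear":[0,0,-4],"spin":0},{"linear":[0,0,-4],"spin":0},{"linear":[0,0,-2],"spin":0},{"linear":[0,0,0],"spin":0}])

```text
time: 20.47
tool_pos: [0.6836, 0.1552, 0.2951]
ee_rot: [3.126, 0.001, 1.761]
wrist_force: [-0.0, -0.7, 1.5]
width: 0.0751
```

```bash
python3 look.py w8.png; python3 - <<'E'
from h import *
w=cv2.imread("pics/w8.png"); 
t=eyes.snapshot("top"); save(t,"t8.png"); s=eyes.snapshot("scene"); save(s,"s8.png")
T=cv2.imread("pics/t8.png");S=cv2.imread("pics/s8.png")
c=cam(t)
for n,z in(("gouge",.016),("rosette_a",.018)):
    for r in finder.silhouettes(t,n)[:3]:
        cs=max(cv2.findContours(r["pixels"].astype(np.uint8),0,1)[0],key=cv2.contourArea)
        print(n,r["conf"],cv2.minAreaRect(ray(c,cs.reshape(-1,2),z)[:,:2].astype(np.float32)))
a=cv2.resize(w[60:360,160:480],(400,375)); b=cv2.resize(T[110:310,130:530],(800,400))[:,:]; 
d=cv2.resize(S[200:400,160:480],(400,250))
out=np.zeros((600,800,3),np.uint8); out[:250,:400]=d; out[:250,400:]=cv2.resize(w[60:360,100:580],(400,250)); out[250:,:]=cv2.resize(T[110:310,130:530],(800,350))
cv2.imwrite("pics/chk.png",out)
E
```

```text
t 20.4667 tcp [0.6836 0.1552 0.2951] rot [3.126e+00 1.000e-03 1.761e+00] F [-0.  -0.7  1.5] cam [0.666 0.222 0.46 ] axis [ 0.06 -0.23 -0.97]
rosette_a 0.67 ((0.49535128474235535, -0.33996689319610596), (0.04851512610912323, 0.05319500342011452), 30.176589965820312)
rosette_a 0.65 ((0.4252147078514099, -0.3388672471046448), (0.05021655932068825, 0.04888889938592911), 86.3553237915039)
```

View pics/chk.png

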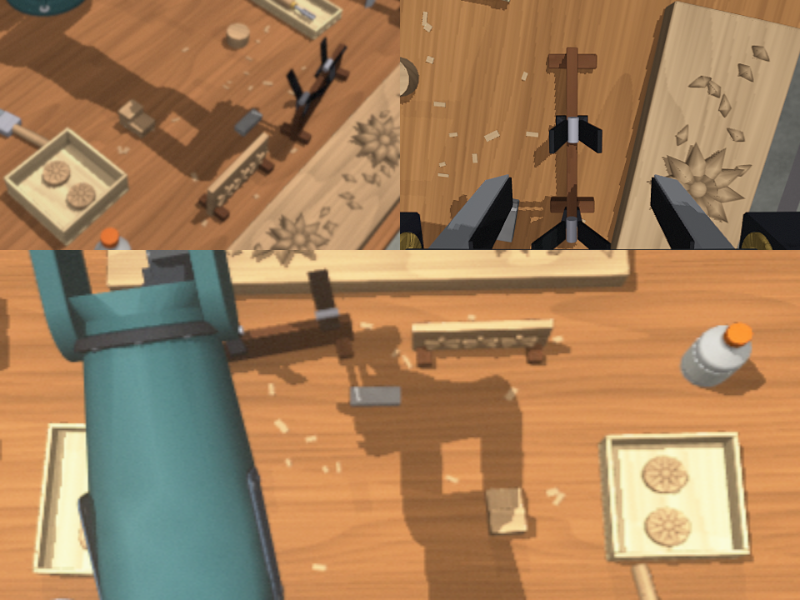

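Call:
play_rows(rows=[{"linear":[-3.7,-1.5,0],"spin":0},{"linear":[-3.7,-1.5,0],"spin":0},{"linear":[-3.7,-1.5,0],"spin":0},{"linear":[-3.7,-1.5,0],"spin":0},{"linear":[-3.7,-1.5,0],"spin":0},{"linear":[-3.7,-1.5,0],"spin":0},{"linear":[0,0,0],"spin":0}])

```text
time: 21.3
tool_pos: [0.633, -0.0874, 0.2825]
ee_rot: [-3.136, 0.002, 1.752]
wrist_force: [-0.4, 0.7, -0.9]
width: 0.0749
```

```bash
python3 - <<'E'
from h import *
t=eyes.snapshot("top"); c=cam(t)
for n,z in(("gouge",.016),("tray",.028),("clamp",.12)):
    for r in finder.silhouettes(t,n)[:2]:
        cs=max(cv2.findContours(r["pixels"].astype(np.uint8),0,1)[0],key=cv2.contourArea)
        print(n,r["conf"],np.round(r["box"]),cv2.minAreaRect(ray(c,cs.reshape(-1,2),z)[:,:2].astype(np.float32)))
save(t,"t9.png",(130,110,330,310),3)
E
```

```text
gouge 0.87 [176. 254.  14.  59.] ((0.4773404598236084, 0.3218531310558319), (0.027025369927287102, 0.13221882283687592), 86.79619598388672)
tray 0.57 [173. 252.  51.  91.] ((0.47519809007644653, 0.32746589183807373), (0.10526730865240097, 0.20214180648326874), 86.65872955322266)
tray 0.5 [158. 324.  34.  31.] ((0.30994319915771484, 0.3485570549964905), (0.07162518799304962, 0.06909005343914032), 45.40680694580078)
clamp 0.64 [243. 154.  18.  34.] ((0.6775978207588196, 0.15009257197380066), (0.08065205067396164, 0.027099471539258957), 12.284366607666016)
```

View pics/t9.png

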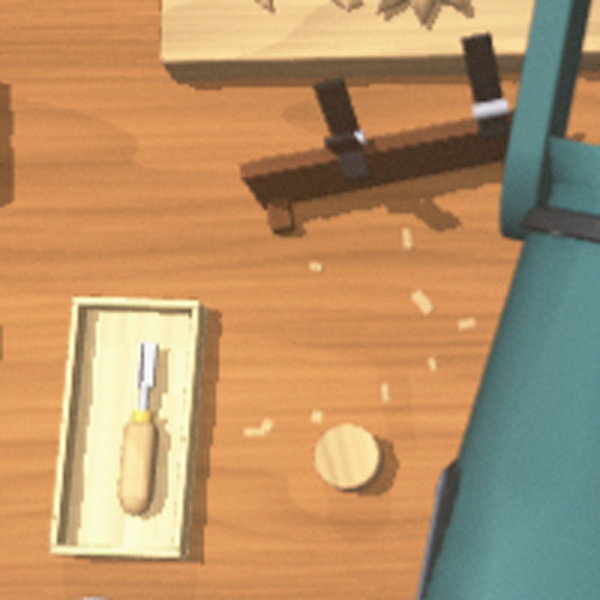

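The gouge (crop 145, 430) lies fully inside the tray. The clamp (crop 345, 130) stands upright on the rack board.

```bash
python3 -c "
from bench import robot
print(robot.close_job())"
```

```text
the job is handed in; nothing more can be done
None
```

The job is handed in at about 21 s on the clock, well inside the 72 s limit. `close_job` gives no verdict, so these are my own last checks:

- **Gouge:** it lies whole inside the tray. The top camera puts its centre within about 6 mm of the tray's centre.
- **Rosettes:** both lie flat in the crate, at about (0.495, -0.340) and (0.425, -0.339). The crate's centre is at (0.461, -0.340).
- **Clamp:** it is off the panel and sits upright astride the rack's free part, with both handles spread evenly. It stayed in place when the gripper let go and moved away. I could not measure how hard its pads press on the board.
- **Bystanders:** I saw no contact with any of them. I compared them with the first pictures by eye only and did not measure how far they might have shifted.

One thing went slightly off: while setting down the second rosette, a reading at the end of the lowering move showed about 20 N at the wrist. It was gone by the next reading.

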